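# Draw the red bolt under the heat guard with the hooked rod

## Task

The heated sample block is behind its bar guard, too hot to reach into by hand. Take the yellow-handled hooked rod, reach in with it and pull the red-knobbed bolt fully open, towards you, until it meets its stop; leave the blue-knobbed bolt as it is and do not touch either knob with the gripper. Then lay the rod back down flat with its handle on the grey mat and let go.

Things in the scene. Friction and masses are not known exactly. Their poses are not given: they have to be found in the camera images.
- hook_rod: Loose hooked rod, 0.16 kg, flat on the mat. Yellow handle: x -65 to 35 mm, 24 wide (y), 30 high. From it an 8 mm aluminium rod runs along +x, axis 15 mm above the underside, to x = 170, then bends square to the left: a level leg of 8 mm bar along +y, tip 36 mm from the rod's axis. Origin: underside of the handle, below the centre of mass, where to grip it across y from above.
- red_knob: Bolt to open: post 10 mm thick, 40 mm high, with a red ball of 24 mm on top (centre 45 mm above the origin). Origin: foot of the post, on the bolt's axis, 61 mm above the bench. x points along the bolt, away from the robot (yaw within 0.2 rad), z up. Slides up to 50 mm along its -x to open (starts 0 to 8 mm open); about 3 N; stays where left.
- blue_knob: To be left alone: post 10 mm thick, 40 mm high, with a blue ball of 24 mm on top (centre 45 mm above the origin). Origin: foot of the post, on the bolt's axis, 61 mm above the bench. x points along the bolt, away from the robot (yaw within 0.2 rad), z up.
- guard: Fixed white block 170 deep (x), 300 wide (y), 40 high, with a bar cage. The front (-x, to the robot) is open from the block up to the roof bars (136 mm above the bench). Side bars at y = +-144 mm. Knob posts at y = +55 and -55 mm (either colour); shut at x = +3, open at its stop at x = -47 mm. All else inside is lower than 75 mm. Origin: centre of its underside.
- mat: Grey mat fixed on the bench, 200 (x) by 160 (y) by 3 mm thick. Origin: centre of its underside, on the bench; its upper face is 3 mm above.
Mind the look-alikes: they are no part of the job. Of the things like the hook_rod, leave any that is pink or turquoise; of the rest the larger one is meant.

How it is judged:
On the way, in this order (a step that is already met when the one before it is completed fails the run):
1. the hooked rod is drawing the red bolt (contact force between hook_rod and red_knob above 0.5 N and x of red_knob in the frame of guard below -0.009 m), for 0.05 s.
2. the red bolt is open (x of red_knob in the frame of guard below -0.037 m), for 0.2 s.
At the end, for the whole second after the job is handed in: The red bolt is open by more than 40 of its 50 mm, the blue knob is within 10 mm of where it began, and the hooked rod lies still and flat (within 10 degrees, same side up as at the start), its handle's origin over the mat and no more than 12 mm above the bench, let go (x of red_knob in the frame of guard below -0.037 m and distance of blue_knob from where it was at the start of the episode below 0.01 m and x of hook_rod in the frame of mat between -0.1 and 0.1 m and y of hook_rod in the frame of mat between -0.08 and 0.08 m and z of hook_rod in the frame of mat below 0.012 m and angle between hook_rod's own z axis and vertical below 0.17 rad and linear speed of hook_rod below 0.02 m/s); the robot touches nothing.
It fails at once if the gripper or arm touches a knob (contact force between any of the fingers, the arm and red_knob above 0.5 N or contact force between any of the fingers, the arm and blue_knob above 0.5 N).
It fails at once if the blue bolt is moved (distance of blue_knob from where it was at the start of the episode above 0.01 m).
It also fails if it takes over 59 s, if anything falls off the work surface, if the arm or the gripper's body presses on something with over 40 N, if the wrist force passes 120 N, or if a joint passes its speed limit or range.

## Robot

A 6-joint arm with a two-finger parallel gripper is mounted at the origin on the work surface. World frame = base frame: x ahead of the robot, y to its left, z up, the work surface at z = 0. Lengths are in m, angles in rad, forces in N, time in s.
With the tool pointing down it reaches from about 0.375 to 0.9 m from the base axis. Payload 3.1 kg.
Tool frame: the origin (TCP) lies at the very end of the fingers, on their centre line; the grasp point (between the pads) lies 19 mm behind it (grip_depth is the distance from the TCP to the grasp point, in m); z points along the fingers, y is the line along which they close (so a half turn about z gives the same grasp; the last joint's range is limited). The gripper opens to 85 mm and grips with 20 to 120 N. Pads are 22 mm wide; open, the fingers measure 114 mm over their backs; the gripper's body (76 mm by 85 mm) begins 54 mm behind the grasp point. The pads swing forward as they close: fully open they stand 13 mm farther back than shut.
Start: joints at [-1.446, 0.527, 1.433, -0, 1.181, -0.178], TCP at [0.187, -0.596, 0.231] pointing down, gripper open.
Joint ranges: [-3.08, 3.08], [-0.75, 2.2], [0.22, 2.44], [-1.43, 4.57], [0, 2.65], [-2.85, 2.85]. Speed limits (rad/s): [2.79, 2.79, 3.14, 3.14, 3.14, 3.14].

## Interface

Orientations are given as a unit quaternion [x, y, z, w].
In Python, from station import * gives the robot as it stands.
- The arm moves only by the tool apply_moves, never from a script. Its argument "plan" is a list of rows, each a list of 7 numbers: the shift along the tool's x, y, z in m, then the turn, a rotation vector about the tool's x, y, z in rad, then the gripper command: -1 is fully open, 1 is shut, values between are in proportion. In form: [[dx, dy, dz, wx, wy, wz, jaw], ...]. A call has 1 to 8 rows; each row shifts and turns the commanded pose from where the row before left it, along the tool's axes as they then stand; what a row does not reach is not made up. A row lasts 1/8 s, in which the tool goes at most 62.5 mm and 10.7 degrees, less where a joint would pass 70% of its speed; a pose out of reach is approached as far as the arm can. A call is refused whole if a number of a shift passes 0.0625 or a number of a turn 0.188, either way. A call with a gripper value outside its range is refused whole. The fingers move at their own pace and stop on an object; "force" is the grip in N (left out, the last holds). Time passes only in rows, so rows that do not move let the fingers close. It gives the time, the measured TCP pose, the force, the opening and the grip force at its end, in the units of the state.
- sense(): the state, without advancing time (a new reading comes with each control period).
- snapshot(name): name is "scene" or "top"; returns the picture (384x512x3 uint8, red, green, blue); there is no depth.
- calibration(name): a dict with "camera_matrix" (3x3 intrinsics, pixels), "k1" (the pictures are not rectified: a ray, as slopes to the right and down, at radius r is drawn at 1 + k1 r^2 times it, then the intrinsics apply), "R" (3x3) and "t" (3): a world point X has camera coordinates R X + t. Camera axes: x right, y down, z forward; pixel columns grow to the right and rows downward; lengths in m; the calibration is good to about 2 mm. A picture is of the moment at which its call begins. calibration takes no time and is no camera call.
- sign_off(): hands the job in; it is judged then, once.
The state is a dict: "t": time; "q": joint angles; "qd": joint speeds; "tau": joint torques, N m; "tcp_pos": TCP position; "tool_rot": TCP orientation; "force": force on the tool from outside, world axes, zero at the start; "ft_torque": the same for the moment, N m; "finger_gap": opening from 0.0 (shut) to 1.0 (fully open); "gripper_force": force on a finger pad.
Only numpy, scipy, OpenCV 4.12 (cv2) and the standard library are available. Lean on these libraries where they do the work, as an engineer would, in place of code of your own. Each camera call takes 0.05 s, during which the arm holds its last target. There are 200 camera calls.

## Working session

There is one attempt and no reset: what is moved stays moved. The work goes in short steps, Python scripts to look and compute and a tool call to move; the robot and the scene stay as the last step left them, time stands still between calls to the robot, and variables do not carry over. Pictures are saved under pics/ and viewed, at most 10 in all, crops included, and the job is handed in when it is done.

Besides the shell and the picture viewer there is one more tool, called after ">>>" by a JSON object that holds its "op" and its "data". apply_moves: Moves the arm, as the interface text tells. Its arguments: {"type":"object","properties":{"plan":{"type":"array"},"force":{"type":"number"}},"required":["plan"]}

```bash
mkdir -p pics; ls
python3 - <<'E'
from station import *
import cv2,numpy as np
for n in("scene","top"):
    im=snapshot(n); cv2.imwrite(f"pics/{n}0.png",im[:,:,::-1])
    c=calibration(n); print(n,np.round(c["camera_matrix"],1).tolist(),c["k1"],np.round(c["R"],3).tolist(),np.round(c["t"],3).tolist())
s=sense();print(s["tcp_pos"],s["tool_rot"],s["t"])
E
```

```text
pics
scene [[482.2, 0.0, 257.0], [0.0, 482.2, 185.7], [0.0, 0.0, 1.0]] -0.0051373905240524485 [[0.371, 0.929, -0.009], [0.731, -0.298, -0.614], [-0.573, 0.221, -0.789]] [-0.027, -0.356, 1.939]
top [[490.8, 0.0, 252.9], [0.0, 490.8, 191.5], [0.0, 0.0, 1.0]] -0.1939895145152058 [[0.009, -1.0, 0.008], [-0.991, -0.01, -0.137], [0.137, -0.007, -0.991]] [-0.187, 0.491, 1.641]
[ 0.18689653 -0.59572285  0.23040363] [ 9.88487006e-01  1.51302462e-01  2.24821140e-05 -1.00216230e-03] 0.1
```

View pics/scene0.png

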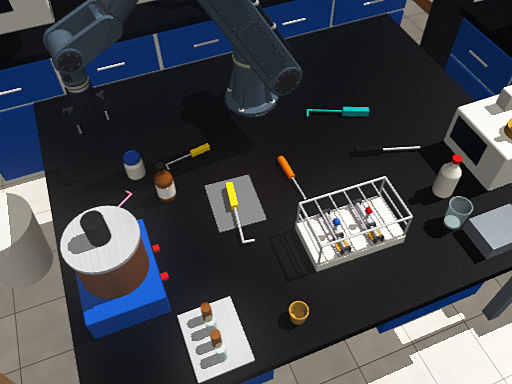

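View pics/top0.png

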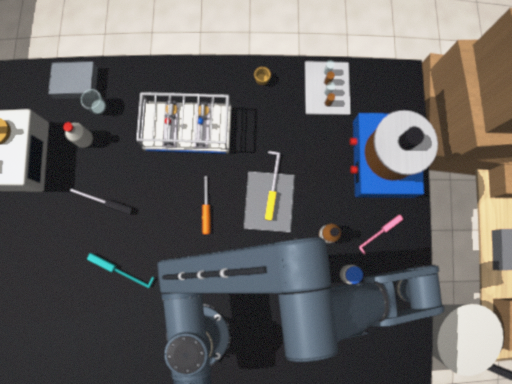

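The top view has the guard at (185,122), with the red ball on the left and the blue on the right. Hooked-rod candidates:
- yellow on the mat: top (271,205), scene (232,195)
- a second, smaller yellow: scene (200,150), hidden under the arm in the top view
- pink: top (385,232)
- turquoise: top (115,270)
- orange screwdriver and black-handled tool: no hook

I choose the yellow one on the mat, then check its size and a crop.

```bash
cat > h.py <<'E'
from station import *
import cv2,numpy as np
def ray(n,uv):
    c=calibration(n);K=np.array(c["camera_matrix"]);R=np.array(c["R"]);t=np.array(c["t"])
    d=(np.array(uv,float)-K[:2,2])/[K[0,0],K[1,1]];s=d.copy()
    for _ in range(8): s=d/(1+c["k1"]*(s@s))
    return -R.T@t, R.T@np.array([s[0],s[1],1])
def onz(n,uv,z):
    o,d=ray(n,uv);return o+d*(z-o[2])/d[2]
def tri(a,b):
    o1,d1=ray("scene",a);o2,d2=ray("top",b)
    s=np.linalg.lstsq(np.c_[d1,-d2],o2-o1,rcond=None)[0];p,q=o1+d1*s[0],o2+d2*s[1]
    return (p+q)/2,np.linalg.norm(p-q)
def proj(n,X):
    c=calibration(n);K=np.array(c["camera_matrix"]);p=np.array(c["R"])@X+np.array(c["t"]);s=p[:2]/p[2]
    return s*(1+c["k1"]*(s@s))*[K[0,0],K[1,1]]+K[:2,2]
def blobs(im,lo,hi,box,mn=8):
    h=cv2.cvtColor(im,cv2.COLOR_RGB2HSV);m=cv2.inRange(h,np.array(lo),np.array(hi))
    k=np.zeros_like(m);x0,y0,x1,y1=box;k[y0:y1,x0:x1]=m[y0:y1,x0:x1]
    n,l,st,ce=cv2.connectedComponentsWithStats(k)
    return [(ce[i].round(1),st[i][4],cv2.minAreaRect(np.argwhere(l==i)[:,::-1].astype(np.float32))) for i in range(1,n) if st[i][4]>=mn]
E
python3 - <<'E'
from h import *
im={n:cv2.cvtColor(cv2.imread(f"pics/{n}0.png"),cv2.COLOR_BGR2RGB) for n in("scene","top")}
for n,gb,yb in(("scene",(300,180,410,270),(160,130,270,250)),("top",(135,90,235,158),(230,140,310,235))):
    for nm,lo,hi,b in(("red",(0,130,90),(6,255,255),gb),("blue",(105,130,70),(125,255,255),gb),("yel",(22,130,100),(33,255,255),yb),("rod",(0,0,150),(180,60,255),yb)):
        for c,a,r in blobs(im[n],lo,hi,b): print(n,nm,c,a,np.round(cv2.boxPoints(r)).tolist(), onz(n,c,.033 if nm=="yel" else .018 if nm=="rod" else .106).round(3))
a=cv2.resize(im["top"][140:240,235:315],None,fx=5,fy=5);b=cv2.resize(im["top"][85:160,130:240],None,fx=3.6,fy=5)
b=cv2.resize(b,(396,a.shape[0]))
cv2.imwrite("pics/c1.png",np.hstack([a,b])[:,:,::-1])
E
```

```text
scene red [368.3 210.2] 31 [[366.0, 207.0], [371.0, 207.0], [371.0, 213.0], [366.0, 213.0]] [0.721 0.106 0.106]
scene blue [336.1 221.4] 40 [[332.0, 222.0], [336.0, 217.0], [340.0, 222.0], [336.0, 226.0]] [ 0.72  -0.003  0.106]
scene yel [199.7 149.4] 141 [[189.0, 150.0], [208.0, 142.0], [210.0, 148.0], [192.0, 157.0]] [ 0.222 -0.28   0.033]
scene yel [231.5 195. ] 206 [[225.0, 182.0], [232.0, 181.0], [239.0, 208.0], [231.0, 209.0]] [ 0.457 -0.244  0.033]
scene rod [171.1 190.3] 84 [[165.0, 184.0], [173.0, 182.0], [176.0, 195.0], [168.0, 197.0]] [ 0.35  -0.424  0.018]
scene rod [163.2 194. ] 30 [[160.0, 190.0], [164.0, 189.0], [166.0, 198.0], [163.0, 199.0]] [ 0.355 -0.452  0.018]
scene rod [240.8 227.4] 114 [[225.0, 212.0], [235.0, 207.0], [254.0, 240.0], [245.0, 246.0]] [ 0.578 -0.257  0.018]
scene rod [263.5 216.6] 11 [[262.0, 219.0], [263.0, 213.0], [266.0, 213.0], [265.0, 219.0]] [ 0.567 -0.175  0.018]
scene rod [255.5 221. ] 10 [[251.0, 222.0], [260.0, 220.0], [260.0, 220.0], [251.0, 222.0]] [ 0.573 -0.205  0.018]
scene rod [221.  229.8] 8 [[218.0, 230.0], [219.0, 228.0], [224.0, 230.0], [223.0, 232.0]] [ 0.563 -0.319  0.018]
top blue [200.2 120.3] 24 [[198.0, 122.0], [199.0, 117.0], [203.0, 118.0], [202.0, 124.0]] [ 0.722 -0.003  0.106]
top blue [184.6 151.4] 101 [[147.0, 151.0], [147.0, 149.0], [224.0, 152.0], [224.0, 154.0]] [0.615 0.046 0.106]
top yel [270.3 205.3] 206 [[265.0, 219.0], [269.0, 190.0], [276.0, 191.0], [272.0, 220.0]] [ 0.446 -0.242  0.033]
top rod [267.8 199.7] 1994 [[245.0, 228.0], [251.0, 149.0], [295.0, 153.0], [289.0, 231.0]] [ 0.467 -0.234  0.018]
```

View pics/c1.png

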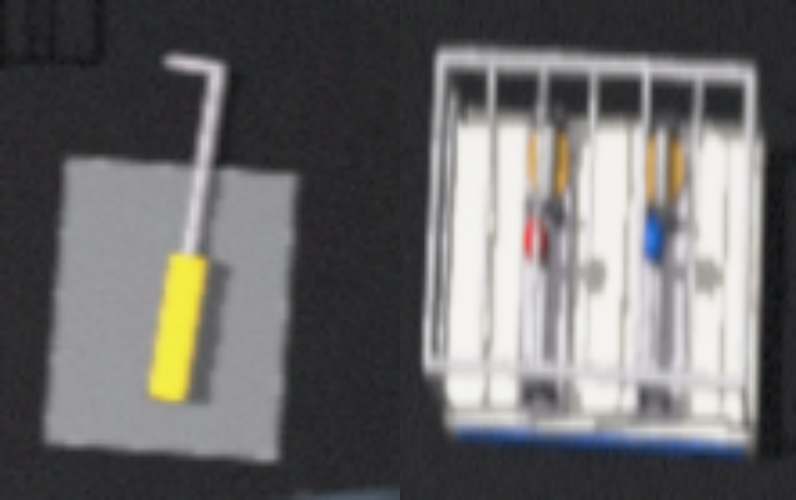

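The crop shows the rod on the mat: handle back (268.6,219.6), front (272.2,191), bend (278.6,154), and the tip to the left at (268,152). The guard holds the red ball on the left and the blue on the right.

Run:
```python
from h import *
P=lambda u,z:onz("top",u,z)
b,f=P((268.6,219.6),.033),P((272.2,191),.033); k,t=P((278.6,154),.018),P((268,152),.018)
for n,v in zip("bfkt",(b,f,k,t)): print(n,v.round(4))
print("handle len",np.linalg.norm(f-b),"leg",np.linalg.norm(k-t),"yaw handle",np.arctan2(*(f-b)[1::-1]),"yaw all",np.arctan2(*((k-b)[1::-1])),"leg yaw",np.arctan2(-(t-k)[0],(t-k)[1]),"b-k",np.linalg.norm((k-b)[:2]))
print("small handle scene len", np.linalg.norm(onz("scene",(190.5,153.5),.015)-onz("scene",(209,145),.015)))
print("blue tri",tri((336.1,221.4),(200.2,120.3)))
im=cv2.cvtColor(cv2.imread("pics/top0.png"),cv2.COLOR_BGR2RGB)
for c,a,r in blobs(im,(0,90,60),(10,255,255),(155,105,185,135),4)+blobs(im,(170,90,60),(180,255,255),(155,105,185,135),4): print("red",c,a,tri((368.3,210.2),c))
g=[P(u,.134) for u in((138.3,140.5),(230.6,142.3),(228.6,95.2),(141.1,92.8))]
for v in g: print(v.round(4))
print("sides",[np.linalg.norm(g[i]-g[i-1]).round(3) for i in range(4)],"yaw F",np.arctan2(-(g[0]-g[1])[0],(g[0]-g[1])[1]),"rear",np.arctan2(-(g[3]-g[2])[0],(g[3]-g[2])[1]))
for u in((147,151),(224,153.5)): print("block front",P(u,.02).round(4))
s=[onz("scene",u,.04) for u in((327,267),(409,233))];print(s)
```

```text
b [ 0.397  -0.2361  0.033 ]
f [ 0.4951 -0.248   0.033 ]
k [ 0.6278 -0.2707  0.018 ]
t [ 0.6345 -0.2336  0.018 ]
handle len 0.09881260944204323 leg 0.03766183724361383 yaw handle -0.12007042154875419 yaw all -0.1484279877854989 leg yaw -0.17879302290960092 b-k 0.23341359326521777
small handle scene len 0.0760990769174224
blue tri (array([ 0.72113239, -0.00325826,  0.10751649]), np.float64(0.0008311625467809362))
red [165.6 119.9] 8 (array([0.72125867, 0.11074076, 0.10549832]), np.float64(0.007869544397164028))
red [169.5 120.5] 6 (array([0.72122643, 0.10295228, 0.10794251]), np.float64(0.0048348698277334))
[0.6444 0.1975 0.134 ]
[ 0.6399 -0.1071  0.134 ]
[ 0.8011 -0.0976  0.134 ]
[0.8095 0.1971 0.134 ]
sides [np.float64(0.165), np.float64(0.305), np.float64(0.161), np.float64(0.295)] yaw F -0.014785847594431384 rear -0.02866473946863968
block front [0.6344 0.1913 0.02  ]
block front [ 0.6272 -0.0802  0.02  ]
[array([ 0.81752534, -0.07490582,  0.04      ]), array([0.80729517, 0.21342084, 0.04      ])]
```

```bash
cat >> h.py <<'E'
def go(x,y,z,yaw):
    from scipy.spatial.transform import Rotation as Ro
    s=sense();R=Ro.from_quat(s["tool_rot"])
    T=Ro.from_euler("z",yaw)*Ro.from_quat([1,0,0,0])
    w=(R.inv()*T).as_rotvec(); p=np.array(s["tcp_pos"]);d=np.array([x,y,z])-p
    print("t",round(s["t"],2),"p",p.round(4),"turn",w.round(4),"shift now-axes",R.inv().apply(d).round(4),"after-turn axes",T.inv().apply(d).round(4),"F",np.round(s["force"],1),"gap",round(s["finger_gap"],3))
E
python3 -c "
from h import *
go(.461,-.2457,.12,-.148)"
```

```text
t 0.1 p [ 0.1869 -0.5957  0.2304] turn [-2.000e-03  1.000e-04  4.518e-01] shift now-axes [ 0.3662 -0.2518  0.111 ] after-turn axes [ 0.2195 -0.3866  0.1104] F [-0.3  0.1  0.1] gap 0.998
```

>>> {"op": "apply_moves", "data": {"plan": [[0,0,0,0,0,0.15,-1],[0,0,0,0,0,0.15,-1],[0,0,0,0,0,0.15,-1],[0.03,-0.05,0,0,0,0,-1],[0.03,-0.05,0,0,0,0,-1],[0.03,-0.05,0,0,0,0,-1],[0.03,-0.05,0,0,0,0,-1],[0.03,-0.05,0,0,0,0,-1]], "force": 60}}

```text
t: 1.1
tcp_pos: [0.3727, -0.3692, 0.2311]
tool_rot: [0.997, -0.073, -0.0, -0.0]
force: [0.6, -1.7, 0.6]
finger_gap: 1.002
gripper_force: 0.0
```

```bash
python3 -c "
from h import *
go(.461,-.2457,.12,-.148)"
```

```text
t 1.1 p [ 0.3727 -0.3692  0.2311] turn [-0.0004  0.0002  0.0014] shift now-axes [ 0.0694 -0.135   0.1111] after-turn axes [ 0.0692 -0.1352  0.1111] F [ 0.6 -1.7  0.6] gap 1.002
```

>>> {"op": "apply_moves", "data": {"plan": [[0.017,-0.033,0.02,0,0,0,-1],[0.017,-0.033,0.03,0,0,0,-1],[0.017,-0.033,0.03,0,0,0,-1],[0.017,-0.033,0.03,0,0,0,-1],[0,0,0,0,0,0,-1],[0,0,0,0,0,0,-1]]}}

```text
t: 1.85
tcp_pos: [0.4585, -0.2507, 0.1215]
tool_rot: [0.997, -0.073, 0.0, 0.0]
force: [-0.3, -0.4, 0.6]
finger_gap: 1.0
gripper_force: 0.0
```

Run:
```python
from h import *
go(.461,-.2457,.007,-.148)
im=snapshot("top");cv2.imwrite("pics/t1.png",im[:,:,::-1]);s2=snapshot("scene")
sc=cv2.resize(s2[140:260,180:280],None,fx=4,fy=4)
cv2.imwrite("pics/c2.png",sc[:,:,::-1])
```

```text
t 1.85 p [ 0.4585 -0.2507  0.1215] turn [ 0.0006 -0.0002  0.0023] shift now-axes [ 0.0018 -0.0054  0.1145] after-turn axes [ 0.0018 -0.0054  0.1145] F [-0.3 -0.4  0.6] gap 1.0
```

View pics/c2.png

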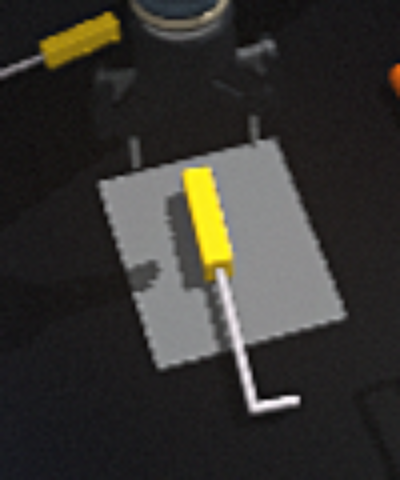

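The crop shows the fingers straddling the handle at crop (135,150) and (255,130), and the smaller yellow hook is off to the side. I'll descend and grip.

>>> {"op": "apply_moves", "data": {"plan": [[0.002,-0.005,0.03,0,0,0,-1],[0,0,0.03,0,0,0,-1],[0,0,0.03,0,0,0,-1],[0,0,0.024,0,0,0,-1],[0,0,0,0,0,0,-1],[0,0,0,0,0,0,1],[0,0,0,0,0,0,1],[0,0,0,0,0,0,1]], "force": 70}}

```text
t: 2.95
tcp_pos: [0.4615, -0.246, 0.0083]
tool_rot: [0.997, -0.073, 0.001, 0.001]
force: [-0.9, 0.5, 0.6]
finger_gap: 0.378
gripper_force: 0.0
```

>>> {"op": "apply_moves", "data": {"plan": [[0,0,0,0,0,0,1],[0,0,0,0,0,0,1],[0,0,0,0,0,0,1],[0,0,0,0,0,0,1]]}}

```text
t: 3.45
tcp_pos: [0.4616, -0.2459, 0.0083]
tool_rot: [0.997, -0.073, 0.001, 0.001]
force: [-0.7, -1.1, 6.2]
finger_gap: 0.264
gripper_force: 69.6
```

>>> {"op": "apply_moves", "data": {"plan": [[0,0,-0.022,0,0,0,1],[0,0,-0.022,0,0,0,1],[0,0,-0.022,0,0,0,1],[-0.02,0,0,0,0,-0.074,1],[-0.02,0,0,0,0,-0.074,1],[0,0,0,0,0,0,1],[0,0,0,0,0,0,1]]}}

```text
t: 4.32
tcp_pos: [0.4222, -0.2417, 0.0734]
tool_rot: [1.0, 0.0, 0.001, 0.001]
force: [0.1, 0.2, -0.8]
finger_gap: 0.272
gripper_force: 68.8
```

Run:
```python
from h import *
go(.425,.055,.0733,0)
im=snapshot("top");s2=snapshot("scene")
a=cv2.resize(im[130:260,200:310],None,fx=3.4,fy=3.4);b=cv2.resize(s2[140:270,170:280],None,fx=3.4,fy=3.4)
cv2.imwrite("pics/c3.png",np.hstack([a,b])[:,:,::-1])
```

```text
t 4.33 p [ 0.4222 -0.2417  0.0734] turn [ 0.001  -0.0013  0.0006] shift now-axes [ 3.000e-03 -2.967e-01 -2.000e-04] after-turn axes [ 2.800e-03 -2.967e-01  1.000e-04] F [ 0.1  0.2 -0.8] gap 0.272
```

View pics/c3.png

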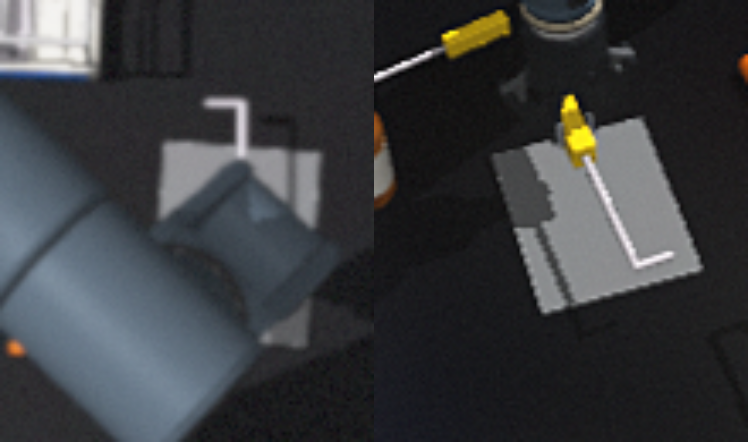

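The pictures show the rod lifted level with the leg to the left: bend at top (271,160), scene (248,218). Next I check the hook's position while carrying it across.

Run:
```python
from h import *
print(tri((247.6,217.9),(271.2,160.3)),tri((257.6,215),(260.3,160.3)))
```

```text
(array([ 0.59266594, -0.24019311,  0.08180702]), np.float64(0.003829776480394844)) (array([ 0.59247493, -0.20530269,  0.0783093 ]), np.float64(0.0005674809012709055))
```

>>> {"op": "apply_moves", "data": {"plan": [[0,-0.05,0,0,0,0,1],[0,-0.05,0,0,0,0,1],[0,-0.05,0,0,0,0,1],[0,-0.05,0,0,0,0,1],[0,-0.05,0,0,0,0,1],[0,-0.045,0,0,0,0,1],[0,0,0,0,0,0,1],[0,0,0,0,0,0,1]]}}

```text
t: 5.42
tcp_pos: [0.4216, 0.0538, 0.0733]
tool_rot: [1.0, 0.001, 0.001, 0.0]
force: [0.8, -0.8, -1.4]
finger_gap: 0.27
gripper_force: 69.1
```

Run:
```python
from h import *
go(.572,.055,.0733,0)
im=snapshot("top");s2=snapshot("scene")
a=cv2.resize(im[80:200,130:250],None,fx=3.3,fy=3.3);b=cv2.resize(s2[150:270,290:410],None,fx=3.3,fy=3.3)
cv2.imwrite("pics/c4.png",np.hstack([a,b])[:,:,::-1])
```

```text
t 5.42 p [0.4216 0.0538 0.0733] turn [ 0.0003 -0.0012  0.0027] shift now-axes [ 0.1504 -0.0008  0.0002] after-turn axes [ 0.1504 -0.0012  0.    ] F [ 0.8 -0.8 -1.4] gap 0.27
```

View pics/c4.png

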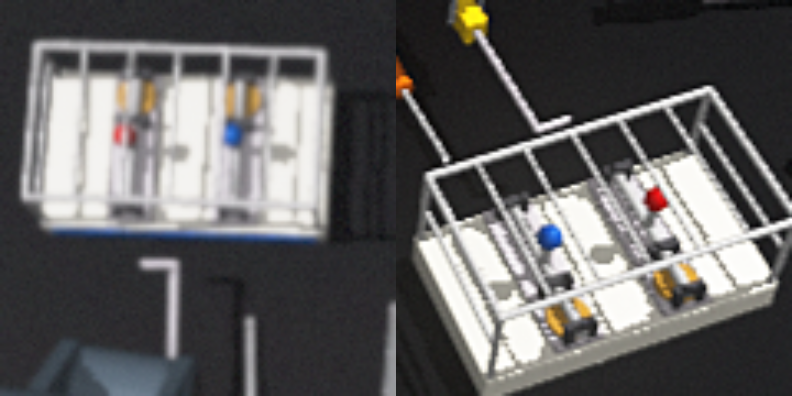

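The crop shows the hook just in front of the guard, between the knobs: bend at top (183,159), red ball (167,120), blue (200,120). Its height agrees at about 0.08. I'll reach in.

>>> {"op": "apply_moves", "data": {"plan": [[0.02,0,-0.002,0,0,0,1],[0.03,0,0,0,0,0,1],[0.03,0,0,0,0,0,1],[0.03,0,0,0,0,0,1],[0.025,0,0,0,0,0,1],[0.018,0,0,0,0,0,1],[0,0,0,0,0,0,1]]}}

```text
t: 6.4
tcp_pos: [0.5754, 0.0523, 0.0752]
tool_rot: [1.0, -0.0, 0.001, 0.0]
force: [-1.1, 0.1, -1.7]
finger_gap: 0.269
gripper_force: 69.1
```

Run:
```python
from h import *
go(.575,.086,.0753,0)
im=snapshot("top");s2=snapshot("scene")
a=cv2.resize(im[80:160,130:240],None,fx=3.6,fy=5);b=cv2.resize(s2[170:270,300:400],None,fx=4,fy=4)
cv2.imwrite("pics/c5.png",np.hstack([a,b])[:,:,::-1])
```

```text
t 6.4 p [0.5754 0.0523 0.0752] turn [ 0.0003 -0.0018 -0.0008] shift now-axes [-0.0004 -0.0337 -0.0001] after-turn axes [-0.0004 -0.0337 -0.0001] F [-1.1  0.1 -1.7] gap 0.269
```

View pics/c5.png

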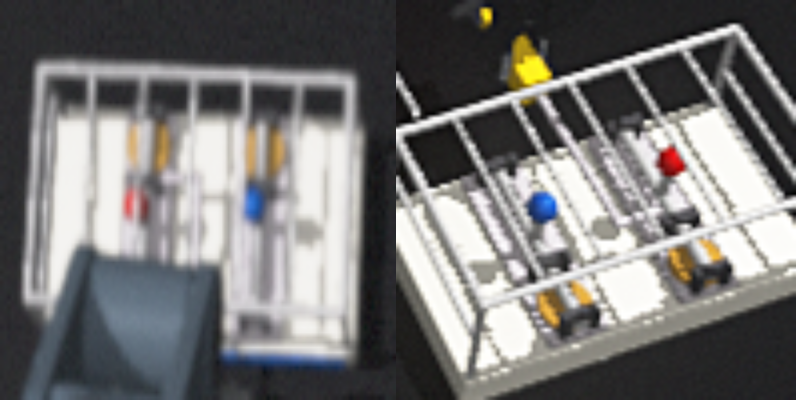

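The hook lies inside the cage with its leg just past the red post: bend at scene (354,227), with no contact force. I'll shift it left behind the post.

>>> {"op": "apply_moves", "data": {"plan": [[0,-0.012,0,0,0,0,1],[0,-0.012,0,0,0,0,1],[0,-0.009,0,0,0,0,1],[0,0,0,0,0,0,1]]}}

```text
t: 7.0
tcp_pos: [0.5734, 0.0884, 0.0754]
tool_rot: [1.0, 0.002, -0.0, 0.0]
force: [0.7, 0.5, -1.7]
finger_gap: 0.269
gripper_force: 69.1
```

>>> {"op": "apply_moves", "data": {"plan": [[-0.006,0,0,0,0,0,1],[-0.006,0,0,0,0,0,1],[-0.006,0,0,0,0,0,1],[0,0,0,0,0,0,1]]}}

```text
t: 7.5
tcp_pos: [0.5554, 0.0868, 0.0755]
tool_rot: [1.0, 0.001, 0.0, 0.0]
force: [0.3, -0.8, -1.1]
finger_gap: 0.266
gripper_force: 69.0
```

Run:
```python
from h import *
go(.52,.086,.0753,0)
for n,b in (("scene",(300,180,410,270)),("top",(150,100,180,140))): print([(c,a) for c,a,r in blobs(snapshot(n),(0,110,80),(8,255,255),b,4)])
```

```text
t 7.5 p [0.5554 0.0868 0.0755] turn [ 0.     -0.      0.0013] shift now-axes [-0.0354  0.0008  0.0002] after-turn axes [-0.0354  0.0008  0.0002] F [ 0.3 -0.8 -1.1] gap 0.266
[(array([367.7, 209.2]), np.int32(32))]
[]
```

>>> {"op": "apply_moves", "data": {"plan": [[-0.006,0,0,0,0,0,1],[-0.006,0,0,0,0,0,1],[-0.006,0,0,0,0,0,1],[-0.006,0,0,0,0,0,1],[0,0,0,0,0,0,1]]}}

```text
t: 8.22
tcp_pos: [0.5304, 0.0871, 0.0753]
tool_rot: [1.0, 0.001, -0.001, 0.0]
force: [0.2, 0.2, -1.5]
finger_gap: 0.264
gripper_force: 69.1
```

Run:
```python
from h import *
go(.52,.086,.0753,0)
for n,b in (("scene",(300,180,410,270)),): print([(c,a,onz(n,c,.106).round(4)) for c,a,r in blobs(snapshot(n),(0,110,80),(8,255,255),b,4)])
```

```text
t 8.22 p [0.5304 0.0871 0.0753] turn [0.0001 0.0021 0.0018] shift now-axes [-0.0104  0.0011  0.    ] after-turn axes [-0.0104  0.0011  0.    ] F [ 0.2  0.2 -1.5] gap 0.264
[(array([363.7, 202.8]), np.int32(36), array([0.6911, 0.1073, 0.106 ]))]
```

The bolt is moving with the rod (ball x 0.721 → 0.691).

>>> {"op": "apply_moves", "data": {"plan": [[-0.006,0,0,0,0,0,1],[-0.006,0,0,0,0,0,1],[-0.003,0,0,0,0,0,1],[0,0,0,0,0,0,1]]}}

```text
t: 8.78
tcp_pos: [0.5159, 0.087, 0.0753]
tool_rot: [1.0, 0.001, -0.001, 0.0]
force: [1.1, 1.0, -1.1]
finger_gap: 0.268
gripper_force: 69.1
```

>>> {"op": "apply_moves", "data": {"plan": [[-0.003,0,0,0,0,0,1],[0,0,0,0,0,0,1]]}}

```text
t: 9.02
tcp_pos: [0.5152, 0.0869, 0.0755]
tool_rot: [1.0, 0.001, 0.002, 0.0]
force: [3.8, 0.7, -3.8]
finger_gap: 0.267
gripper_force: 68.8
```

Run:
```python
from h import *
go(.52,.086,.0753,0)
for n,b in (("scene",(300,180,410,270)),): print([(c,a,onz(n,c,.106).round(4)) for c,a,r in blobs(snapshot(n),(0,110,80),(8,255,255),b,4)])
```

```text
t 9.03 p [0.5152 0.0869 0.0755] turn [ 0.     -0.0033  0.0016] shift now-axes [0.0048 0.0009 0.0003] after-turn axes [0.0048 0.0009 0.0002] F [ 3.8  0.7 -3.8] gap 0.267
[(array([361.5, 199.3]), np.int32(37), array([0.6768, 0.1076, 0.106 ]))]
```

>>> {"op": "apply_moves", "data": {"plan": [[-0.003,0,0,0,0,0,1],[0,0,0,0,0,0,1],[0,0,0,0,0,0,1]]}}

```text
t: 9.45
tcp_pos: [0.515, 0.0868, 0.0758]
tool_rot: [1.0, 0.001, 0.004, 0.0]
force: [9.7, 1.9, -5.7]
finger_gap: 0.264
gripper_force: 68.8
```

Run:
```python
from h import *
go(.52,.086,.0753,0)
for n,b in (("scene",(300,180,410,270)),): print([(c,a,onz(n,c,.106).round(4)) for c,a,r in blobs(snapshot(n),(0,110,80),(8,255,255),b,4)])
```

```text
t 9.45 p [0.515  0.0868 0.0758] turn [ 0.0001 -0.0087  0.0014] shift now-axes [0.0049 0.0009 0.0005] after-turn axes [0.005  0.0008 0.0005] F [ 9.7  1.9 -5.7] gap 0.264
[(array([361.5, 199.2]), np.int32(34), array([0.6765, 0.1078, 0.106 ]))]
```

The rod is at the stop: force is up to 9.7 N with no further travel. I'll unhook, move right and back out.

>>> {"op": "apply_moves", "data": {"plan": [[0.008,0,0,0,0,0,1],[0.006,0,0,0,0,0,1],[0,0.012,0,0,0,0,1],[0,0.012,0,0,0,0,1],[0,0.012,0,0,0,0,1],[0,0,0,0,0,0,1]]}}

```text
t: 10.25
tcp_pos: [0.5247, 0.0497, 0.0753]
tool_rot: [1.0, -0.0, -0.0, 0.0]
force: [-0.3, 0.2, -0.7]
finger_gap: 0.267
gripper_force: 69.5
```

Run:
```python
from h import *
go(.422,.0508,.0753,0)
s2=snapshot("scene");print([(c,a,onz("scene",c,.106).round(4)) for c,a,r in blobs(s2,(0,110,80),(8,255,255),(300,180,410,270),4)])
cv2.imwrite("pics/c6.png",cv2.resize(s2[150:270,290:410],None,fx=4,fy=4)[:,:,::-1])
```

```text
t 10.25 p [0.5247 0.0497 0.0753] turn [ 0.      0.0002 -0.0004] shift now-axes [-1.027e-01 -1.100e-03  1.000e-04] after-turn axes [-0.1027 -0.0011  0.    ] F [-0.3  0.2 -0.7] gap 0.267
[(array([361.5, 199.4]), np.int32(35), array([0.6772, 0.1074, 0.106 ]))]
```

View pics/c6.png

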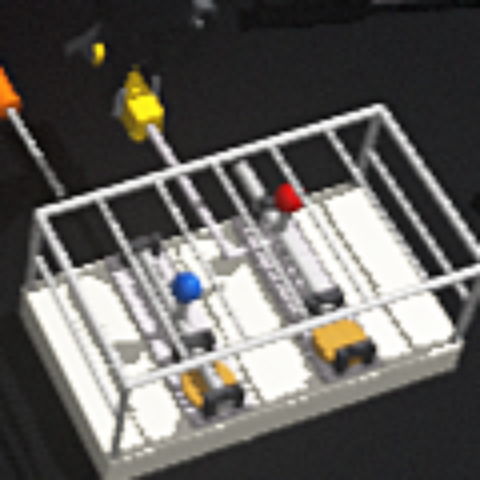

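The red ball is at the front, in its open position (crop 288,197). The hook leg lies between the bolts, and the blue ball is unchanged. I'll withdraw and carry the rod back to the mat.

>>> {"op": "apply_moves", "data": {"plan": [[-0.012,0,0,0,0,0,1],[-0.02,0,0,0,0,0,1],[-0.03,0,0,0,0,0,1],[-0.03,0,0,0,0,0,1],[-0.013,0,0,0,0,0,1],[0,0,0,0,0,0,1]]}}

```text
t: 11.05
tcp_pos: [0.4191, 0.0511, 0.0755]
tool_rot: [1.0, 0.001, -0.0, -0.0]
force: [-0.6, 0.3, -1.6]
finger_gap: 0.265
gripper_force: 69.5
```

>>> {"op": "apply_moves", "data": {"plan": [[0,0.05,0,0,0,0,1],[0,0.05,0,0,0,0,1],[0,0.05,0,0,0,0,1],[0,0.05,0,0,0,0,1],[0,0.05,0,0,0,0,1],[0.01,0.04,0,0,0,0,1],[0.02,0,0,0,0,0,1],[0,0,0,0,0,0,1]]}}

```text
t: 12.05
tcp_pos: [0.4527, -0.2412, 0.0755]
tool_rot: [1.0, 0.001, 0.002, 0.001]
force: [-0.1, -0.5, -1.6]
finger_gap: 0.266
gripper_force: 69.5
```

Run:
```python
from h import *
go(.455,-.244,.0085,0)
s2=snapshot("scene");print([(c,a,onz("scene",c,.106).round(4)) for c,a,r in blobs(s2,(0,110,80),(8,255,255),(300,180,410,270),4)])
```

```text
t 12.05 p [ 0.4527 -0.2412  0.0755] turn [ 0.0027 -0.0032  0.0019] shift now-axes [0.0021 0.0027 0.067 ] after-turn axes [0.0023 0.0028 0.067 ] F [-0.1 -0.5 -1.6] gap 0.266
[(array([361.4, 199.5]), np.int32(34), array([0.6774, 0.1069, 0.106 ]))]
```

>>> {"op": "apply_moves", "data": {"plan": [[0,0,0.02,0,0,0,1],[0,0,0.02,0,0,0,1],[0,0,0.015,0,0,0,1],[0,0,0.008,0,0,0,1],[0,0,0.003,0,0,0,1],[0,0,0,0,0,0,1]]}}

```text
t: 12.85
tcp_pos: [0.4504, -0.2392, 0.0094]
tool_rot: [1.0, 0.001, 0.0, 0.0]
force: [-1.2, -0.1, -1.2]
finger_gap: 0.268
gripper_force: 69.5
```

>>> {"op": "apply_moves", "data": {"plan": [[0,0,0,0,0,0,-1],[0,0,0,0,0,0,-1],[0,0,0,0,0,0,-1],[0,0,0,0,0,0,-1],[0,0,0,0,0,0,-1],[0,0,0,0,0,0,-1]]}}

```text
t: 13.6
tcp_pos: [0.4503, -0.2391, 0.0093]
tool_rot: [1.0, 0.001, 0.0, -0.0]
force: [-1.1, -0.0, -0.4]
finger_gap: 0.999
gripper_force: 0.0
```

>>> {"op": "apply_moves", "data": {"plan": [[0,0,-0.015,0,0,0,-1],[0,0,-0.03,0,0,0,-1],[0,0,-0.05,0,0,0,-1],[0,0,-0.05,0,0,0,-1],[0,0,0,0,0,0,-1],[0,0,0,0,0,0,-1]]}}

```text
t: 14.35
tcp_pos: [0.45, -0.2388, 0.1548]
tool_rot: [1.0, 0.001, 0.0, 0.0]
force: [0.4, -0.3, -0.3]
finger_gap: 0.998
gripper_force: 0.0
```

Run:
```python
from h import *
go(.455,-.244,.0085,0)
s2=snapshot("scene")
print([(c,a,onz("scene",c,.106).round(4)) for c,a,r in blobs(s2,(0,110,80),(8,255,255),(300,180,410,270),4)],[(c,a,onz("scene",c,.106).round(4)) for c,a,r in blobs(s2,(105,130,70),(125,255,255),(300,180,410,270))])
cv2.imwrite("pics/c7.png",cv2.resize(s2[130:270,180:410],None,fx=3.4,fy=3.4)[:,:,::-1])
```

```text
t 14.35 p [ 0.45   -0.2388  0.1548] turn [ 0.0003 -0.0003  0.0019] shift now-axes [0.005  0.0052 0.1463] after-turn axes [0.005  0.0052 0.1463] F [ 0.4 -0.3 -0.3] gap 0.998
[(array([361.5, 199.2]), np.int32(35), array([0.6765, 0.1078, 0.106 ]))] [(array([336.1, 221.4]), np.int32(40), array([ 0.7202, -0.003 ,  0.106 ]))]
```

View pics/c7.png

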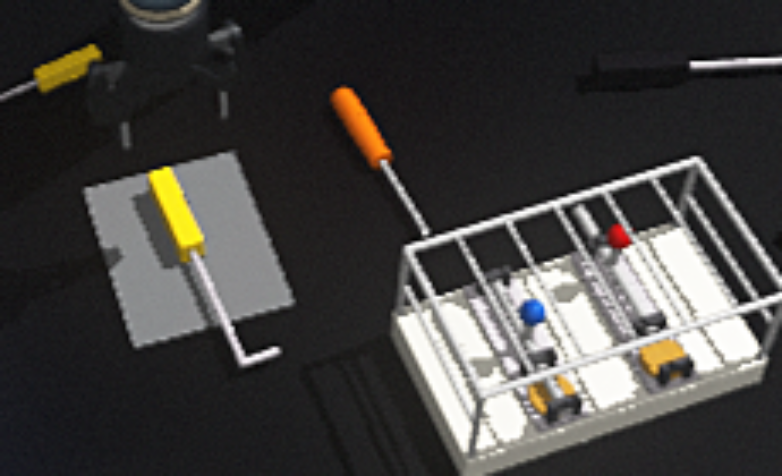

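The rod lies flat with its handle on the mat (crop 178,215). The red bolt is open, and the blue ball is at the same pixel as at the start. The gripper is clear.

```bash
python3 -c "
from station import *
print(sign_off())"
```

```text
the job is handed in; nothing more can be done
None
```

The red bolt was pulled to its stop with the yellow hooked rod and the blue bolt was left where it was; the rod lies flat with its handle on the mat, released, and the job is handed in at about 14 s (no verdict was returned).

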